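# Refit the timer knob of a resin curing lamp

### The arm

A 6-joint arm with a two-finger parallel gripper is mounted at the origin on a cart in front of the work surface, level with it; the furniture and walls round the work are solid. World frame = base frame: x ahead of the robot, y to its left, z up, the work surface at z = 0. Lengths are in m, angles in degrees, forces in N, time in s.
With the tool pointing down it reaches from about 0.4 to 0.825 m from the base axis. Payload 7 kg.
Tool frame: the origin (TCP) lies at the very end of the fingers, on their centre line; the grasp point (between the pads) lies 19 mm behind it (ctrl.hold_point_z is the distance from the TCP to the grasp point, in m); z points along the fingers, y is the line along which they close (so a half turn about z gives the same grasp; the last joint's range is limited). The gripper opens to 88 mm and grips with 3 to 60 N. Pads are 19 mm wide; open, the fingers measure 130 mm over their backs; the gripper's body (78 mm by 193 mm) begins 47 mm behind the grasp point.
Start: joints at [-48.524, 20.546, 0.682, 0, -70.136, -16.507], TCP at [0.285, -0.612, 0.227] pointing down, gripper open.
Joint ranges: [-176.03, 176.03], [-82.01, 121.73], [-58.28, 71.71], [-173.87, 95.51], [-174.79, -0.11], [-173.66, 173.66]. Speed limits (degrees/s): [136.94, 136.94, 172.46, 180, 180, 180].

### API

Orientations are given as [roll, pitch, yaw] about the fixed x, y, z axes, in that order (R = Rz(yaw) Ry(pitch) Rx(roll)).
In Python, from plant import sensors, viewer, workorder, ctrl gives the robot as it stands.
- The arm moves only by the shell command python3 -m pendant 'ROWS'. ROWS is JSON, a list of rows, each a list of 3 entries, a list of its own where there are three numbers: the opening, from -1 (shut) to 1 (fully open), so that 0 is half open, then the shift along the tool's x, y, z in m, then the turn, a rotation vector about the tool's x, y, z in degrees. A call has 1 to 10 rows; each row is the pose to reach, as a shift and turn from the pose commanded when the call began, along the tool's axes at that moment; what a row does not reach only later rows make up. A row lasts 1/12 s, in which the tool goes at most 41.7 mm and 7.16 degrees, less where a joint would pass 70% of its speed; a pose out of reach is approached as far as the arm can. A call with a gripper value outside its range is refused whole. The fingers move at their own pace and stop on an object; the grip force is fixed at half the most. Time passes only in rows, so rows that repeat a pose let the fingers close. It gives the time, the measured TCP pose, the force, the opening and the grip force at its end, in the units of the state.
- sensors.get_obs(): the state, without advancing time (a new reading comes with each control period).
- viewer.snapshot(name): name is "scene" or "top"; returns the picture (420x560x3 uint8, red, green, blue); there is no depth.
- viewer.camera_params(name): a dict with "fx", "fy", "cx", "cy" (pixels), "dist" ([k1, k2, p1, p2, k3] as OpenCV has them; the pictures are not rectified), "extrinsics" (4x4, takes a point from world to camera coordinates). Camera axes: x right, y up, looking along -z (the intrinsics and any distortion apply to the point x, -y, -z); pixel columns grow to the right and rows downward; lengths in m; the calibration is good to about 2 mm. A picture is of the moment at which its call begins. camera_params takes no time and is no camera call.
- workorder.close_job(): hands the job in; it is judged then, once.
The state is a dict: "clock": time; "joint_pos": joint angles; "qvel": joint speeds; "tau": joint torques, N m; "tool_pos": TCP position; "orientation": TCP orientation; "force": force on the tool from outside, world axes, zero at the start; "moment": the same for the moment, N m; "opening": finger opening in m; "gripper_force": force on a finger pad.
Only numpy, scipy, OpenCV 4.12 (cv2) and the standard library are available. Lean on these libraries where they do the work, as an engineer would, in place of code of your own. Each camera call takes 0.05 s, during which the arm holds its last target. There are 200 camera calls.

### The job

The timer knob has come off the resin curing lamp. Put it back on the lamp's flat-sided spindle: press it only lightly and turn it slowly until it drops fully home, flush on the lamp's panel, then turn it, still home, until its pointer line stands at the dial's one long mark, and let go. Never force it down, and leave the other things on the bench where they are.

Things in the scene. Friction and masses are not known exactly. Their poses are not given: they have to be found in the camera images.
- knob: Loose black pointer knob standing upright on the worktop, 46 mm long (x -21 to +25), 30 wide, 38 tall, about 100 g. Grip it by the two parallel upright flats, y = +-15, x -18 to +17. Origin: on the bore's axis at the underside; +x along the pointer (wedge-shaped nose, white line on top); z up. Home = its origin at the dial's origin, underside on the panel.
- knob_bore (a point): Mouth of the knob's bore, same point as its origin, opening downward: a lead-in 24 mm across and 3 mm deep, then a slot 22 mm long (along the POINTER, the knob's x) and 9 mm wide, to 22 mm deep in all; 1 mm clearance round the spindle. The knob drops only when its pointer stands within about 6 degrees of the spindle's long way.
- knob_pointer (a point): Tip of the knob's pointer, 25 mm from the bore's axis along the knob's +x, at the top (38 mm above the underside).
- curing_lamp: Resin curing lamp, grey housing fixed to the bench, 180 (x) by 150 (y) by 45 mm; its flat top is the panel. The far part (x +25 to +90) is a raised chamber with amber window, 83 mm high. Origin: centre of the underside. More than 25 N between knob and lamp before the knob is home does damage.
- dial: Round aluminium dial, 88 mm across, on the lamp's panel. Origin: on the spindle's axis at panel height, 45 mm over the worktop; z up; +x points to the one long mark (28 to 41 mm from the axis; the short ticks are 28 degrees apart). The long mark lies 1.1 rad clockwise (seen from above) of the lamp's +x.
- shaft_end (a point): Centre of the top of the steel spindle, 20 mm above the dial's origin: a round of 20 mm with two flats, 7 mm thick over them. How it is turned is not reported: its long way lies 0.5 to 1.9 rad counter-clockwise of the long mark. Turned wrongly, the knob rests on this end, 17 mm above home. The spindle is stiff (0.2 N m): a lightly pressed knob slips round on it; once home they turn together.
- ring_stand: Bystander: white round ring stand with a peg on top, 49 mm across, 32 mm tall; origin at the centre of its underside. Leave it.
- wire_spool: Bystander: spool of yellow wire, 43 mm across, 22 mm tall; origin at the centre of its underside. Leave it.
- clay_pendant: Bystander: pink scalloped clay pendant, 33 mm across, 5 mm thick; origin at the centre of its underside. Leave it.
Not all that is in view belongs to the job. Leave any blue or green look-alike of the knob alone.

How it is judged (in metres and radians):
On the way:
1. the knob is fully home on the spindle: underside on the panel, upright (horizontal distance between knob and dial below 0.004 m and z of knob in the frame of dial below 0.0025 m and angle between knob's own z axis and vertical below 0.08 rad), for 0.2 s.
At the end, for the whole second after the job is handed in: The knob sits fully home on the spindle (axis within 4 mm of the spindle's, underside within 2.5 mm of the panel, upright within 0.08 rad), its pointer within 0.16 rad of the dial's long mark, released and at rest (all of step 1 and z of knob in the frame of dial above -0.003 m and angle between the x axis of knob and the x axis of dial, either way round below 0.16 rad and x of knob_pointer in the frame of dial above 0 m and linear speed of knob below 0.02 m/s); the robot touches nothing.
It fails at once if the knob is forced: more than 25 N between the knob and the lamp while the knob is not yet home (contact force between knob and curing_lamp above 25 N and z of knob in the frame of dial above 0.004 m).
It fails at once if a bystander is moved by more than 30 mm (distance of any of ring_stand, wire_spool, clay_pendant from where it was at the start of the episode above 0.03 m).
It also fails if it takes over 64 s, if anything falls off the work surface, if the arm or the gripper's body presses on something with over 40 N, if the wrist force passes 120 N, or if a joint passes its speed limit or range.

## Working session

There is one attempt and no reset: what is moved stays moved. The work goes in short steps, Python scripts to look and compute and a shell command to move; the robot and the scene stay as the last step left them, time stands still between calls to the robot, and variables do not carry over. Pictures are saved under pics/ and viewed, at most 10 in all, crops included, and the job is handed in when it is done.

```bash
mkdir -p pics; python3 - <<'E'
from plant import sensors, viewer, ctrl
import cv2,numpy as np
for n in("top","scene"):
    cv2.imwrite(f"pics/{n}0.png",viewer.snapshot(n)[:,:,::-1]); p=viewer.camera_params(n)
    print(n,p["fx"],p["fy"],p["cx"],p["cy"],p["dist"]);print(np.round(np.array(p["extrinsics"]),3))
print(sensors.get_obs(),ctrl.hold_point_z)
E
```

```text
top 473.13384694046596 473.13384694046596 282.2721010017215 207.27268646912788 [-0.0026517  0.         0.         0.         0.       ]
[[ 0.007 -1.     0.024 -0.111]
 [ 0.995  0.009  0.102 -0.51 ]
 [-0.103  0.023  0.994 -1.039]
 [ 0.     0.     0.     1.   ]]
scene 440.78985528946555 440.78985528946555 278.52670123374634 212.40598819351246 [-0.01934181  0.          0.          0.          0.        ]
[[-0.899 -0.437  0.015  0.416]
 [ 0.26  -0.506  0.822 -0.253]
 [-0.351  0.744  0.569 -0.647]
 [ 0.     0.     0.     1.   ]]
{'clock': 0.1, 'joint_pos': array([-4.85242361e+01,  2.05882737e+01,  6.37856190e-01, -1.50666655e-02,
       -7.01375112e+01, -1.65071925e+01]), 'qvel': array([-0.05490175, -0.11674454,  0.17094604,  0.12386133,  0.06962103,
       -0.03067656]), 'tau': array([ 9.49620653e-05, -5.84162056e+01,  2.93753940e+01,  7.01555192e+00,
        1.01963634e-02, -2.87297269e-05]), 'tool_pos': array([ 0.2847005 , -0.61152408,  0.22570529]), 'orientation': array([ 1.79911671e+02, -1.14050668e-02, -1.55036550e+02]), 'force': array([-0.96046483,  0.31144113,  0.0508184 ]), 'moment': array([-0.00523621,  0.04451466,  0.00071238]), 'gripper_force': 0.0, 'opening': 0.08814202627484097} 0.0188
```

View pics/top0.png

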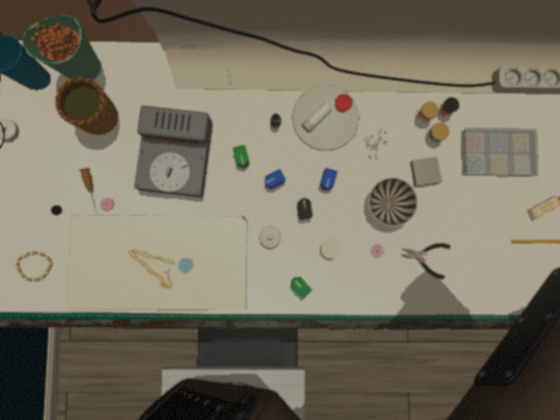

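View pics/scene0.png

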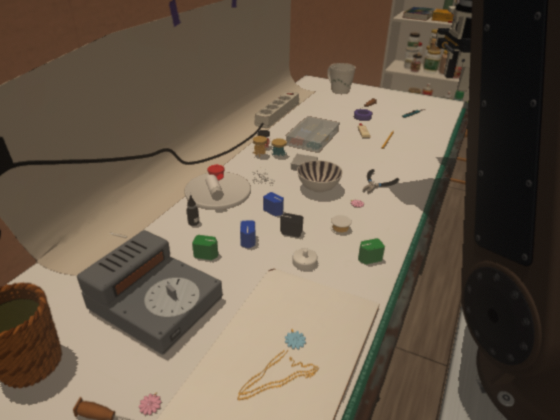

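Top view: the black knob is at about (304,209), the lamp dial at (169,172) and the spindle near (168,172). The lamp's chamber faces up (+x). I'll zoom in on these.

```bash
cat > h.py <<'E'
import cv2,numpy as np
from plant import viewer
def ray(n,u,v):
    p=viewer.camera_params(n);K=np.array([[p["fx"],0,p["cx"]],[0,p["fy"],p["cy"]],[0,0,1]])
    x=cv2.undistortPoints(np.array([[[u,v]]],float),K,np.array(p["dist"]))[0,0]
    E=np.array(p["extrinsics"]);R=E[:3,:3];c=-R.T@E[:3,3]
    return c,R.T@np.array([x[0],-x[1],-1.])
def at(n,u,v,z):
    c,d=ray(n,u,v);return c+d*(z-c[2])/d[2]
def crop(img,u,v,r,s): return cv2.resize(img[v-r:v+r,u-r:u+r],(s,s),interpolation=cv2.INTER_CUBIC)
E
python3 - <<'E'
import cv2,numpy as np
from h import *
t=cv2.imread("pics/top0.png");s=cv2.imread("pics/scene0.png")
a=np.hstack([crop(t,169,172,25,400),crop(t,304,209,20,400)])
cv2.imwrite("pics/z1.png",a)
hsv=t.max(2)
for c in[(304,209)]:
    m=(hsv[185:235,285:325]<75).astype(np.uint8)
    n,l,st,ce=cv2.connectedComponentsWithStats(m);print(st,ce+[285,185])
# dial bright blob
m=(t.min(2)[145:200,140:200]>125).astype(np.uint8)
n,l,st,ce=cv2.connectedComponentsWithStats(m);print(st,ce+[140,145])
print(at("top",304,209,.038),at("top",169,172,.045))
E
```

```text
[[   0    0   40   50 1777]
 [  36    0    4    5   10]
 [  13   14   14   21  213]] [[304.4592009  209.58750703]
 [322.3        187.1       ]
 [304.00469484 209.82159624]]
[[   0    0   60   55 2228]
 [  10    8   39   38  985]
 [   0   50   39    5   87]] [[170.2567325  171.01615799]
 [169.21827411 171.92284264]
 [153.31034483 198.06896552]]
[ 0.50590637 -0.1552625   0.038     ] [0.58513493 0.1457235  0.045     ]
```

View pics/z1.png

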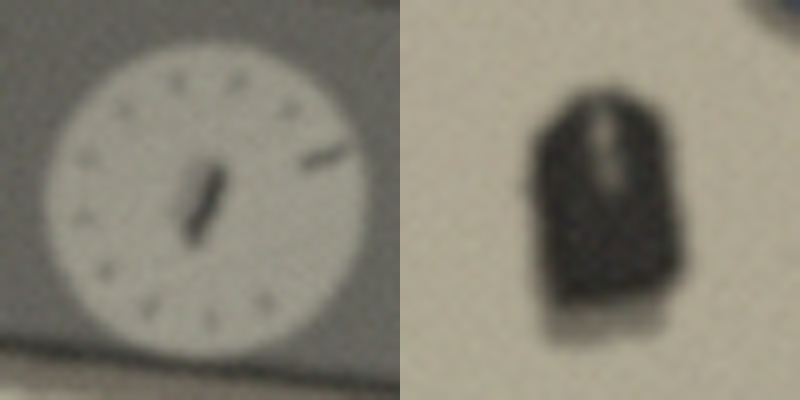

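Left: dial centre is at about (169.7,171.8), the long mark runs from (181.9,167.6) to (187.1,165.8), and the spindle's long way points up and slightly right. Right: the pointer line on the knob runs from (304.0,199.5) to (305.5,207.5), with the nose up.

```bash
python3 - <<'E'
import cv2,numpy as np
from h import *
t=cv2.imread("pics/top0.png");s=cv2.imread("pics/scene0.png")
deg=lambda a,b:np.degrees(np.arctan2(*(b-a)[1::-1]))
m=np.zeros(t.shape[:2],np.uint8);m[150:193,148:190]=(t.min(2)[150:193,148:190]>115)
c=max(cv2.findContours(m,cv2.RETR_EXTERNAL,cv2.CHAIN_APPROX_NONE)[0],key=cv2.contourArea)
e=cv2.fitEllipse(cv2.convexHull(c));D=at("top",*e[0],.045);print("dial",e,D)
P=lambda x,y,z:at("top",144+x/8-.5+.06,147+y/8-.5+.06,z)
print("mark",deg(P(303,165,.045),P(345,150,.045)),deg(D,P(324,157,.045)),deg(D,P(345,150,.045)))
print("spindle",deg(P(193,240,.055),P(218,168,.055)), "mid",P(205,204,.055))
Q=lambda x,y,z:at("top",284+x/10-.5,189+y/10-.5,z)
print("ptr",deg(Q(615,185,.038),Q(600,105,.038)),Q(600,95,.038),"edges",deg(Q(548,300,.038),Q(538,140,.038)),deg(Q(682,260,.038),Q(667,130,.038)))
print("rear top edge",Q(550,300,.038),Q(685,270,.038))
m=np.zeros(t.shape[:2],np.uint8);m[185:235,290:322]=(t.max(2)[185:235,290:322]<75)
c=max(cv2.findContours(m,cv2.RETR_EXTERNAL,cv2.CHAIN_APPROX_NONE)[0],key=cv2.contourArea)
r=cv2.minAreaRect(c);print(r);print([np.round(at("top",*q,.038),3) for q in cv2.boxPoints(r)])
a=np.hstack([crop(s,172,297,40,400),crop(s,292,223,25,400)]);cv2.imwrite("pics/z2.png",a)
print("scene dial",at("scene",172,296.5,.045))
E
```

```text
dial ((169.28904724121094, 171.61227416992188), (38.309547424316406, 39.56254196166992), 69.42961883544922) [0.58601437 0.14511164 0.045     ]
mark -69.25988268272292 -68.7259725389261 -68.99313808479047
spindle -17.16641112844294 mid [0.58324104 0.14312476 0.055     ]
ptr 10.227419163583514 [ 0.53149931 -0.24395058  0.038     ] edges 3.2620788608639386 6.108829914780486
rear top edge [ 0.48527972 -0.23244022  0.038     ] [ 0.49226281 -0.26275675  0.038     ]
((303.7432556152344, 208.95947265625), (19.234682083129883, 12.987520217895508), 80.53767395019531)
[array([ 0.525, -0.137,  0.038]), array([ 0.53 , -0.165,  0.038]), array([ 0.487, -0.173,  0.038]), array([ 0.482, -0.144,  0.038])]
scene dial [0.58635322 0.14593292 0.045     ]
```

View pics/z2.png

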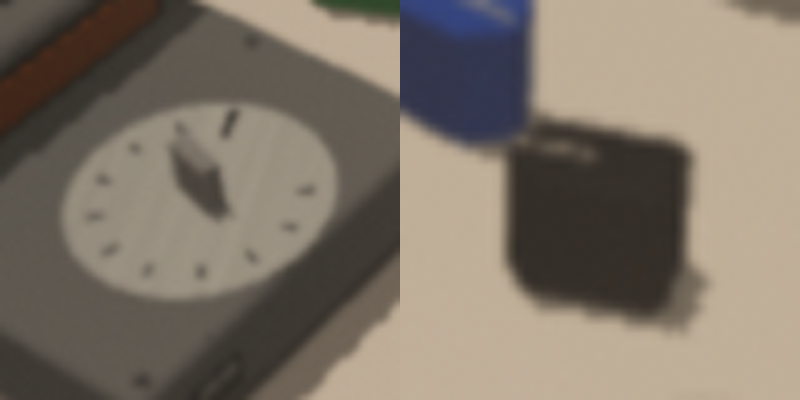

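```bash
python3 -m pendant '[[0.2,[-0.392,0.321,0],[0,0,-100]],[0.2,[-0.392,0.321,0],[0,0,-100]],[0.2,[-0.392,0.321,0],[0,0,-100]],[0.2,[-0.392,0.321,0],[0,0,-100]],[0.2,[-0.392,0.321,0],[0,0,-100]],[0.2,[-0.392,0.321,0],[0,0,-100]],[0.2,[-0.392,0.321,0],[0,0,-100]],[0.2,[-0.392,0.321,0],[0,0,-100]],[0.2,[-0.392,0.321,0],[0,0,-100]],[0.2,[-0.392,0.321,0],[0,0,-100]]]'
cat >> h.py <<'E'
from plant import sensors
from scipy.spatial.transform import Rotation as Ro
def go(x,y,z,yaw):
    o=sensors.get_obs();A=Ro.from_euler("xyz",o["orientation"],degrees=True)
    B=Ro.from_euler("xyz",[180,0,yaw],degrees=True)
    print("t",o["clock"],"pos",o["tool_pos"],"F",o["force"],"j6",o["joint_pos"][5])
    print("shift",np.round(A.inv().apply(np.array([x,y,z])-o["tool_pos"]),4),"turn",np.round((A.inv()*B).as_rotvec(degrees=True),1))
E
python3 - <<'E'
from h import *
go(.504,-.155,.15,9.5)
Q=lambda x,y,z:at("top",284+(x-400)/10-.5,189+y/10-.5,z)
dg=lambda a,b:np.degrees(np.arctan2(*(b-a)[1::-1]))
print("ptr",dg(Q(615,185,.038),Q(600,105,.038)),Q(600,88,.038),"edges",dg(Q(548,300,.038),Q(538,140,.038)),dg(Q(682,260,.038),Q(667,130,.038)), "rear",Q(550,300,.038),Q(685,270,.038))
E
```

```text
clock: 0.93
tool_pos: [0.4659, -0.2345, 0.2265]
orientation: [180.0, 0.0, -83.1]
force: [1.3, -0.6, 0.5]
opening: 0.0527
gripper_force: 0.0
t 0.9333 pos [ 0.46591838 -0.23447208  0.22653503] F [ 1.25141616 -0.62376126  0.49563336] j6 12.089445289558988
shift [-0.0743 -0.0474  0.0765] turn [ -0.    0.  -92.6]
ptr 10.68935481275115 [ 0.53222384 -0.1540914   0.038     ] edges 3.751031117682388 6.588488841938426 rear [ 0.48452337 -0.14303091  0.038     ] [ 0.49149146 -0.17316446  0.038     ]
```

```bash
python3 -m pendant '[[0.2,[-0.074,-0.050,0.05],[0,0,-92]],[0.2,[-0.074,-0.050,0.05],[0,0,-92]],[0.2,[-0.074,-0.050,0.05],[0,0,-92]],[0.2,[-0.074,-0.050,0.05],[0,0,-92]],[0.2,[-0.074,-0.050,0.05],[0,0,-92]],[0.2,[-0.074,-0.050,0.05],[0,0,-92]],[0.2,[-0.074,-0.050,0.05],[0,0,-92]],[0.2,[-0.074,-0.050,0.05],[0,0,-92]],[0.2,[-0.074,-0.050,0.05],[0,0,-92]],[0.2,[-0.074,-0.050,0.05],[0,0,-92]]]'
python3 - <<'E'
from h import *
go(.507,-.156,.06,9)
E
```

```text
clock: 1.77
tool_pos: [0.5066, -0.1572, 0.1763]
orientation: [180.0, 0.0, -11.4]
force: [-0.5, -0.3, 0.9]
opening: 0.0525
gripper_force: 0.0
t 1.7667 pos [ 0.50663456 -0.15716221  0.17625238] F [-0.53785346 -0.26809112  0.90301756] j6 74.61428820110488
shift [ 0.0002 -0.0012  0.1163] turn [ -0.    0.  -20.4]
```

```bash
python3 -m pendant '[[0.2,[0,-0.001,0.1],[0,0,-20]],[0.2,[0,-0.001,0.1],[0,0,-20]],[0.2,[0,-0.001,0.1],[0,0,-20]],[0.2,[0,-0.001,0.13],[0,0,-20]],[0.2,[0,-0.001,0.155],[0,0,-20]],[0.2,[0,-0.001,0.167],[0,0,-20]],[0.2,[0,-0.001,0.167],[0,0,-20]]]'
python3 - <<'E'
from h import *
go(.507,-.156,.008,9)
s=viewer.snapshot("scene")[:,:,::-1]
cv2.imwrite("pics/g1.png",crop(s,292,215,60,600))
E
```

```text
clock: 2.35
tool_pos: [0.5046, -0.1563, 0.0064]
orientation: [-180.0, 0.3, 8.2]
force: [-0.3, 0.2, -0.8]
opening: 0.0523
gripper_force: 0.0
t 2.35 pos [ 0.50455686 -0.15629536  0.00640419] F [-0.31393913  0.24753893 -0.77048426] j6 94.14732365603818
shift [ 0.0025  0.0001 -0.0016] turn [-0.1  0.3 -0.8]
```

View pics/g1.png

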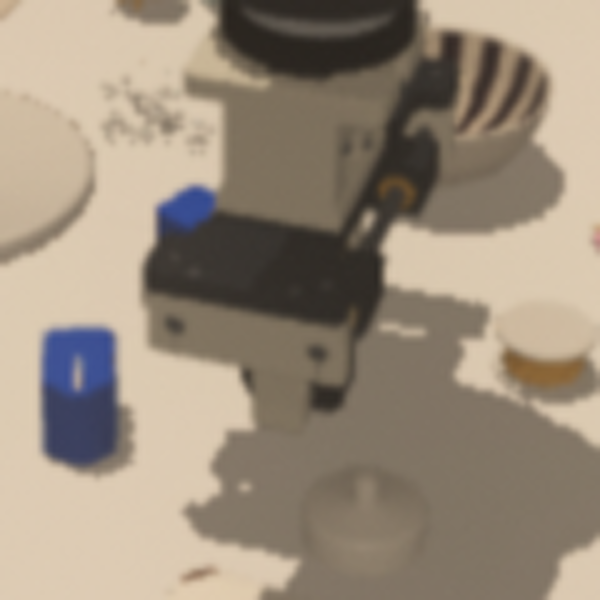

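The knob is hidden behind the near finger at about (280,400) in the crop and nothing else is touched. Next I close and lift.

```bash
python3 -m pendant '[[-1,[0.001,0,0],[0,0,0]],[-1,[0.001,0,0],[0,0,0]],[-1,[0.001,0,0],[0,0,0]],[-1,[0.001,0,0],[0,0,0]],[-1,[0.001,0,0],[0,0,0]],[-1,[0.001,0,0],[0,0,0]]]'
python3 -m pendant '[[-1,[0,0,-0.04],[0,0,0]],[-1,[0,0,-0.08],[0,0,0]],[-1,[0,0,-0.12],[0,0,0]],[-1,[0,0,-0.14],[0,0,0]],[-1,[0,0,-0.14],[0,0,0]],[-1,[0,0,-0.14],[0,0,0]]]'
python3 - <<'E'
from h import *
go(.586,.1455,.15,0)
E
```

```text
clock: 2.9
tool_pos: [0.5087, -0.1561, 0.0106]
orientation: [180.0, -0.1, 8.2]
force: [-2.1, 0.8, 6.4]
opening: 0.0299
gripper_force: 30.0
clock: 3.4
tool_pos: [0.5086, -0.1559, 0.1509]
orientation: [-180.0, -0.2, 8.2]
force: [-1.1, 1.0, -1.7]
opening: 0.0299
gripper_force: 30.0
t 3.4 pos [ 0.50856138 -0.15594732  0.15089405] F [-1.09374817  1.04485725 -1.69587764] j6 94.13985911132004
shift [ 0.1196 -0.2873  0.0013] turn [-0.  -0.2  8.2]
```

```bash
cat >> h.py <<'E'
def px(n,X):
    p=viewer.camera_params(n);E=np.array(p["extrinsics"]);K=np.array([[p["fx"],0,p["cx"]],[0,p["fy"],p["cy"]],[0,0,1]])
    c=E[:3,:3]@np.array(X)+E[:3,3];c=np.array([c[0],-c[1],-c[2]])
    return cv2.projectPoints(c[None],np.zeros(3),np.zeros(3),K,np.array(p["dist"]))[0][0,0]
E
python3 - <<'E'
from h import *
o=sensors.get_obs();u=px("scene",o["tool_pos"]);print(u,ray("scene",280,210)[0],ray("top",280,210)[0])
s=viewer.snapshot("scene")[:,:,::-1];cv2.imwrite("pics/k_full.png",s)
cv2.imwrite("pics/k1.png",crop(s,int(u[0]),int(u[1]),25,600))
E
```

```text
[293.70037961 169.98606085] [0.21309792 0.53471213 0.5695187 ] [ 0.40106868 -0.08268472  1.08816356]
```

View pics/k1.png

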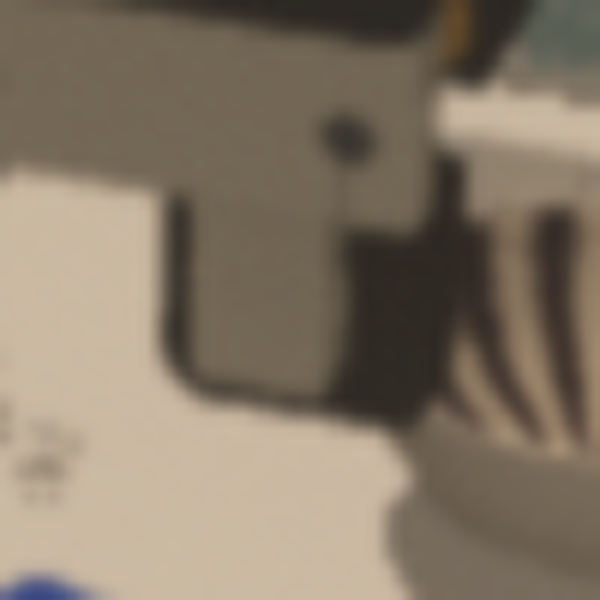

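Knob held; its nose-side edge is at crop x≈165 (left), and its bottom rear corner near (405,425)/12.

```bash
python3 - <<'E'
from h import *
o=sensors.get_obs();A=Ro.from_euler("z",o["orientation"][2],degrees=True);u=px("scene",o["tool_pos"]);u0=u.astype(int)-25
for dx in(-.003,0,.003):
    f=lambda x,y,z:np.round((px("scene",o["tool_pos"]+A.apply([x+dx,y,z-.0106]))-u0)*12+6).astype(int)
    print(dx,"nose",f(.025,0,.038),f(.025,0,.015),f(.025,0,0),"rearNear",f(-.021,.015,0),f(-.021,.015,.02),"rearFar",f(-.021,-.015,0),f(-.021,-.015,.02))
# image: measured dark extents in the rows
s=cv2.imread("pics/k_full.png")[u0[1]:u0[1]+50,u0[0]:u0[0]+50].max(2)
for r in(20,24,28,32,33,34):print(r,s[r,8:45])
E
```

```text
-0.003 nose [182 143] [179 270] [177 350] rearNear [424 442] [430 332] rearFar [471 353] [478 246]
0 nose [164 140] [161 267] [159 347] rearNear [406 438] [412 329] rearFar [454 350] [460 243]
0.003 nose [146 137] [143 264] [142 344] rearNear [388 435] [393 326] rearFar [436 347] [442 240]
20 [202 202 201 187 130  70  69 104 113 113 113 114 113 113 113 111 112 109
  96  73  53  47  46  47  46  46  47  46  46  48  51  70 109 127 117  87
  62]
24 [203 202 201 187 127  69  72 105 115 114 114 113 114 114 113 113 113 112
 103  89  61  48  46  48  46  46  47  46  49  57  55  64  98 127 133 110
  74]
28 [202 202 202 189 136  77  73 105 115 116 116 116 116 116 115 116 116 111
  99  76  55  48  48  48  48  47  48  48  76 119 112  74  73 113 145 144
 112]
32 [202 203 202 203 202 199 186 162 139 125 121 115 103  99  90  84  86  79
  62  54  51  50  49  49  49  51  67  88  81  93 128 141 122  87  89 127
 147]
33 [203 203 203 203 203 203 201 195 189 187 185 180 164 155 138 125 122 113
  98  87  71  63  58  52  53  60  89 118 106  93 109 136 142 117  88 108
 145]
34 [203 203 202 203 202 203 202 202 202 202 202 200 196 194 190 186 184 180
 164 151 130 120 107  81  70  80 102 117 120 117 112 131 151 146 113 100
 135]
```

```bash
python3 -m pendant '[[-1,[0.12,-0.287,0],[0,0,25]],[-1,[0.12,-0.287,0],[0,0,25]],[-1,[0.12,-0.287,0],[0,0,25]],[-1,[0.12,-0.287,0],[0,0,25]],[-1,[0.12,-0.287,0],[0,0,25]],[-1,[0.12,-0.287,0],[0,0,25]],[-1,[0.12,-0.287,0],[0,0,25]],[-1,[0.12,-0.287,0],[0,0,25]],[-1,[0.12,-0.287,0],[0,0,25]],[-1,[0.12,-0.287,0],[0,0,25]]]'
python3 -m pendant '[[-1,[0,0,0.03],[0,0,0]],[-1,[0,0,0.05],[0,0,0]],[-1,[0,0,0.05],[0,0,0]],[-1,[0,0,0.05],[0,0,0]]]'
python3 - <<'E'
from h import *
go(.586,.1455,.08,-17)
u=px("scene",[.586,.1455,.065]);print(u,px("scene",[.586,.1455,.045]))
s=viewer.snapshot("scene")[:,:,::-1];cv2.imwrite("pics/l1.png",crop(s,int(u[0]),int(u[1]),40,600))
print(int(u[0])-40,int(u[1])-40)
E
```

```text
clock: 4.28
tool_pos: [0.5848, 0.1464, 0.1468]
orientation: [179.8, 0.2, -16.7]
force: [-0.5, -0.4, -1.3]
opening: 0.0295
gripper_force: 30.0
clock: 4.62
tool_pos: [0.5845, 0.1434, 0.0979]
orientation: [179.8, 0.2, -16.8]
force: [0.7, 0.9, -0.6]
opening: 0.0299
gripper_force: 30.0
t 4.6167 pos [0.58451384 0.1434033  0.09792092] F [ 0.67255309  0.87417656 -0.567637  ] j6 40.78964415728625
shift [ 0.0009 -0.0025  0.0179] turn [0.2 0.2 0.2]
[170.81035736 287.53213372] [172.33855216 296.39963872]
130 247
```

View pics/l1.png

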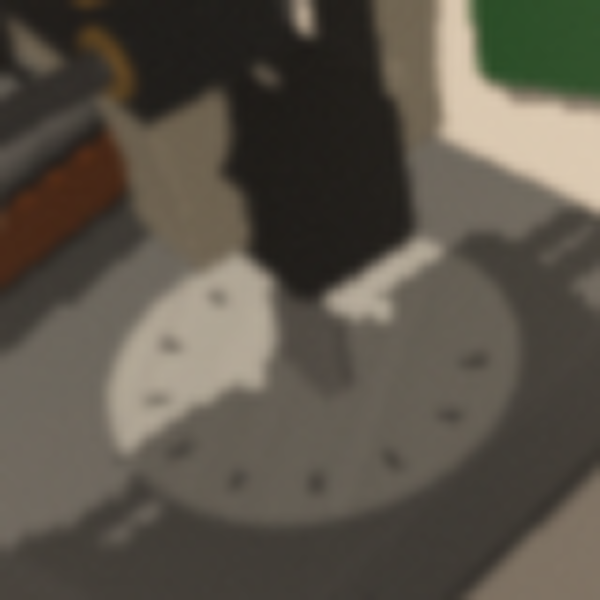

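The knob's lower corner (300,295 in the crop) hangs over the spindle (320,340), roughly along its long way. Now the lateral correction and a pause to settle.

```bash
python3 -m pendant '[[-1,[0.001,-0.0015,0.01],[0,0,0]],[-1,[0.001,-0.0015,0.01],[0,0,0]],[-1,[0.001,-0.0015,0.01],[0,0,0]],[-1,[0.001,-0.0015,0.01],[0,0,0]],[-1,[0.001,-0.0015,0.01],[0,0,0]],[-1,[0.001,-0.0015,0.01],[0,0,0]]]'
python3 - <<'E'
from h import *
go(.586,.1455,.077,-17)
E
```

```text
clock: 5.17
tool_pos: [0.5875, 0.1463, 0.09]
orientation: [-180.0, -0.0, -16.8]
force: [-0.9, -0.4, -1.1]
opening: 0.0299
gripper_force: 30.0
t 5.1667 pos [0.58748968 0.14631569 0.09004138] F [-0.89325401 -0.39974985 -1.10275269] j6 40.75341694962643
shift [-0.0012  0.0012  0.013 ] turn [-0.  -0.   0.2]
```

```bash
python3 -m pendant '[[-1,[0,0,0.008],[0,0,0]],[-1,[0,0,0.012],[0,0,0]],[-1,[0,0,0.012],[0,0,0]],[-1,[0,0,0.012],[0,0,0]]]'
python3 -m pendant '[[-1,[0,0,0.002],[0,0,0]],[-1,[0,0,0.004],[0,0,0]],[-1,[0,0,0.004],[0,0,0]]]'
python3 -m pendant '[[-1,[0,0,0.001],[0,0,0]],[-1,[0,0,0.002],[0,0,0]],[-1,[0,0,0.002],[0,0,0]]]'
```

```text
clock: 5.5
tool_pos: [0.5869, 0.146, 0.0769]
orientation: [179.9, 0.0, -16.8]
force: [0.7, 0.2, -0.6]
opening: 0.0299
gripper_force: 30.0
clock: 5.75
tool_pos: [0.5871, 0.1461, 0.0731]
orientation: [180.0, 0.0, -16.8]
force: [-0.7, 0.1, -1.4]
opening: 0.0298
gripper_force: 30.0
clock: 6.0
tool_pos: [0.5875, 0.1463, 0.072]
orientation: [-180.0, -0.0, -16.8]
force: [-1.0, 0.3, 3.9]
opening: 0.0299
gripper_force: 30.0
```

Light contact at about 5 N. Turning slowly, clockwise first.

```bash
python3 -m pendant '[[-1,[0,0,0],[0,0,1]],[-1,[0,0,0],[0,0,2]],[-1,[0,0,0],[0,0,3]],[-1,[0,0,0],[0,0,4]],[-1,[0,0,0],[0,0,4]]]'
python3 -m pendant '[[-1,[0,0,0],[0,0,1]],[-1,[0,0,0],[0,0,2]],[-1,[0,0,0],[0,0,3]],[-1,[0,0,0],[0,0,4]],[-1,[0,0,0],[0,0,4]]]'
python3 -c "
from h import *
go(.586,.1455,.077,-17);print(sensors.get_obs()['moment'])"
```

```text
clock: 6.42
tool_pos: [0.587, 0.146, 0.0712]
orientation: [180.0, 0.0, -20.9]
force: [0.3, -0.3, -2.4]
opening: 0.0299
gripper_force: 30.0
clock: 6.83
tool_pos: [0.5868, 0.1459, 0.0712]
orientation: [179.9, 0.0, -24.9]
force: [-0.3, -1.6, -1.8]
opening: 0.0299
gripper_force: 30.0
t 6.8333 pos [0.58682983 0.14589089 0.07117079] F [-0.27965178 -1.63854383 -1.848171  ] j6 32.66165487319325
shift [-0.0006  0.0007 -0.0058] turn [ 0.1  0.  -7.9]
[-0.73597057  0.27149781 -0.02678166]
```

Contact force vanished around -21°; lower gently to test.

```bash
python3 -m pendant '[[-1,[0,0,0.001],[0,0,0]],[-1,[0,0,0.001],[0,0,0]],[-1,[0,0,0.001],[0,0,0]]]'
python3 -m pendant '[[-1,[0,0,0.001],[0,0,0]],[-1,[0,0,0.001],[0,0,0]],[-1,[0,0,0.001],[0,0,0]]]'
```

```text
clock: 7.08
tool_pos: [0.5869, 0.1459, 0.0703]
orientation: [180.0, 0.0, -24.8]
force: [-0.7, -3.5, -1.4]
opening: 0.0299
gripper_force: 30.0
clock: 7.33
tool_pos: [0.587, 0.1459, 0.0694]
orientation: [180.0, 0.0, -24.8]
force: [-1.4, -4.3, -0.5]
opening: 0.0298
gripper_force: 30.0
```

It is entering. The sideways force is along -y, so shift about 1 mm that way while going down.

```bash
python3 -m pendant '[[-1,[0,0.001,0],[0,0,0]],[-1,[0,0.001,0.002],[0,0,0]],[-1,[0,0.001,0.003],[0,0,0]],[-1,[0,0.001,0.003],[0,0,0]]]'
python3 -m pendant '[[-1,[0,0,0.001],[0,0,0]],[-1,[0,0,0.003],[0,0,0]],[-1,[0,0,0.003],[0,0,0]]]'
```

```text
clock: 7.67
tool_pos: [0.5871, 0.1455, 0.0664]
orientation: [-180.0, -0.0, -24.8]
force: [-0.0, -1.4, -1.3]
opening: 0.0299
gripper_force: 30.0
clock: 7.92
tool_pos: [0.5869, 0.1455, 0.0632]
orientation: [-180.0, 0.0, -24.8]
force: [1.0, -1.5, -1.7]
opening: 0.0299
gripper_force: 30.0
```

```bash
python3 -m pendant '[[-1,[0,0,0.002],[0,0,0]],[-1,[0,0,0.004],[0,0,0]],[-1,[0,0,0.005],[0,0,0]],[-1,[0,0,0.005],[0,0,0]]]'
python3 -m pendant '[[-1,[0,0,0.001],[0,0,0]],[-1,[0,0,0.002],[0,0,0]],[-1,[0,0,0.002],[0,0,0]]]'
python3 -m pendant '[[-1,[0,0,0.001],[0,0,0]],[-1,[0,0,0.001],[0,0,0]],[-1,[0,0,0.001],[0,0,0]]]'
```

```text
clock: 8.25
tool_pos: [0.5869, 0.1454, 0.0582]
orientation: [-180.0, 0.0, -24.8]
force: [-1.2, -0.5, -0.9]
opening: 0.0297
gripper_force: 30.0
clock: 8.5
tool_pos: [0.5869, 0.1454, 0.0564]
orientation: [-180.0, 0.0, -24.8]
force: [0.4, 0.0, -1.7]
opening: 0.03
gripper_force: 30.0
clock: 8.75
tool_pos: [0.587, 0.1454, 0.0557]
orientation: [-180.0, -0.0, -24.8]
force: [0.2, 0.6, 0.2]
opening: 0.0299
gripper_force: 30.0
```

Home (about 1–2 N of contact). Turn clockwise 44° to the long mark (-69°).

```bash
python3 -m pendant '[[-1,[0,0,0.0005],[0,0,0]],[-1,[0,0,0.0005],[0,0,2]],[-1,[0,0,0.0005],[0,0,5]],[-1,[0,0,0.0005],[0,0,8]],[-1,[0,0,0.0005],[0,0,11]],[-1,[0,0,0.0005],[0,0,14]],[-1,[0,0,0.0005],[0,0,17]],[-1,[0,0,0.0005],[0,0,20]],[-1,[0,0,0.0005],[0,0,22]],[-1,[0,0,0.0005],[0,0,22]]]'
python3 -m pendant '[[-1,[0,0,0],[0,0,2]],[-1,[0,0,0],[0,0,5]],[-1,[0,0,0],[0,0,8]],[-1,[0,0,0],[0,0,11]],[-1,[0,0,0],[0,0,14]],[-1,[0,0,0],[0,0,17]],[-1,[0,0,0],[0,0,20]],[-1,[0,0,0],[0,0,22]],[-1,[0,0,0],[0,0,22]]]'
python3 -c "
from h import *
print(sensors.get_obs()['moment'])"
```

```text
clock: 9.58
tool_pos: [0.5868, 0.1446, 0.0556]
orientation: [180.0, -0.0, -46.9]
force: [-1.2, -4.0, 6.0]
opening: 0.0299
gripper_force: 30.0
clock: 10.33
tool_pos: [0.5864, 0.1444, 0.0556]
orientation: [179.9, -0.1, -68.8]
force: [-3.4, -4.2, 6.7]
opening: 0.0299
gripper_force: 30.0
[-1.63446141  1.15181665  0.13390269]
```

```bash
python3 -m pendant '[[0,[0,0,0],[0,0,0]],[0,[0,0,0],[0,0,0]],[0,[0,0,0],[0,0,0]],[0,[0,0,0],[0,0,0]],[0,[0,0,0],[0,0,0]]]'
python3 -m pendant '[[0,[0,0,-0.02],[0,0,0]],[0,[0,0,-0.05],[0,0,0]],[0,[0,0,-0.09],[0,0,0]],[0,[0,0,-0.13],[0,0,0]],[0,[0,0,-0.16],[0,0,0]],[0,[0,0,-0.16],[0,0,0]]]'
python3 -m pendant '[[0,[0.041,-0.01,0],[0,0,0]],[0,[0.082,-0.02,0],[0,0,0]],[0,[0.12,-0.03,0],[0,0,0]],[0,[0.16,-0.04,0],[0,0,0]],[0,[0.2,-0.05,0],[0,0,0]],[0,[0.24,-0.06,0],[0,0,0]],[0,[0.24,-0.06,0],[0,0,0]],[0,[0.24,-0.06,0],[0,0,0]]]'
python3 - <<'E'
from h import *
t=viewer.snapshot("top")[:,:,::-1];s=viewer.snapshot("scene")[:,:,::-1]
cv2.imwrite("pics/end.png",np.hstack([crop(t,169,172,25,400),crop(s,172,290,40,400)]))
E
```

```text
clock: 10.75
tool_pos: [0.5869, 0.1455, 0.0549]
orientation: [-180.0, 0.0, -68.8]
force: [0.6, -0.5, -0.8]
opening: 0.0435
gripper_force: 0.0
clock: 11.25
tool_pos: [0.5903, 0.1465, 0.2229]
orientation: [-179.3, -0.0, -68.7]
force: [0.4, 0.7, 0.6]
opening: 0.044
gripper_force: 0.0
clock: 11.92
tool_pos: [0.7301, -0.0591, 0.2131]
orientation: [179.9, 0.0, -69.0]
force: [-0.7, 0.6, 0.0]
opening: 0.0437
gripper_force: 0.0
```

View pics/end.png

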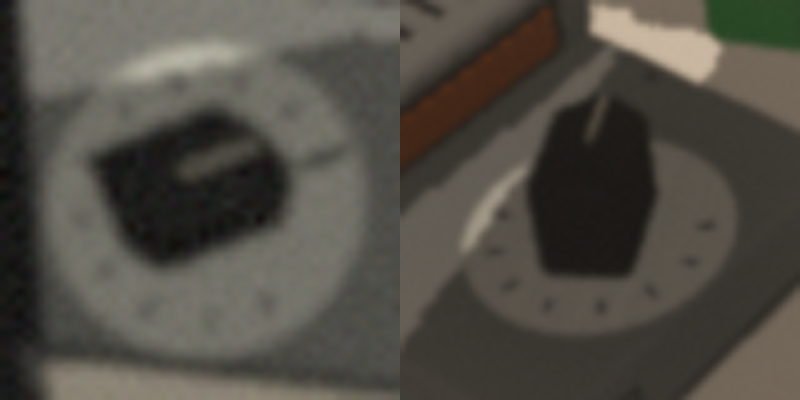

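The knob sits home. Its white line, from (185,170) to (258,147), points at the long mark at (325,157), about 2° off; the arm is clear.

```bash
python3 -c "
from plant import workorder
print(workorder.close_job())"
```

```text
the job is handed in; nothing more can be done
None
```

The knob is back on the spindle, appears fully home, with its pointer about 2° from the long mark and released; the job was handed in at about 12 s, and no verdict came back.

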